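Lock the bowl rest on the lathe bed

TASK

A bowl is up on the lathe and its curved tool rest, the one with the orange nut and lever, is still loose on the bed. Turn its orange adjuster nut clockwise (seen from above) until the white line on it points along the two white marks on the base, the setting at which the cam lever meets firm resistance midway; then press the orange lever all the way down so that it is fully closed, and let go. Leave the nut and lever of the straight tool rest (the black ones) alone.

Things in the scene. Friction and masses are not known exactly. Their poses are not given: they have to be found in the camera images.
- curved: Base of the curved tool rest: dark iron slab 235 x 70 x 40 mm, fixed on the lathe's steel bed (60 mm above the bench). Origin: underside, below the nut's axis; z up; x runs from lever through nut to the rest, a bowed steel bar at x = 105 to 190 mm, top z = 115 mm. White marks on the slab along x, 28 to 46 mm either side of the nut. Lever pivot: along y at x = -90, z = 60 mm.
- curved_nut_grip (a point): Orange adjuster nut: centre of its upright-sided bar grip, 50 mm long, 14 mm wide, 26 mm high (z = 54 to 80 mm above the base's underside), white line along its top; steel collar 42 mm wide below it. The axis of the nut is vertical through this point; its x axis lies along the bar.
- curved_nut (a joint): Angle of the orange nut (rad): 0 = its white line lies along the white marks; grows clockwise seen from above (tighter). Stops at -1.4 and 0.5; starts at -1.3 to -0.7. Stiff (about 0.2 N m), stays where left. At 0 the lever bites about midway; well below 0 it bites late and weakly.
- curved_lever_end (a point): Outer end of the orange cam lever, 110 mm from its pivot, mid-thickness. The lever reaches from the pivot (steel hub, radius 17 mm, between cheeks up to 78 mm above the base's underside) away from the nut: 18 mm wide, 10 mm thick, its outer 65 mm an orange grip 26 mm wide, 12 mm thick.
- curved_lever (a joint): Angle of the orange lever (rad): 0 = open, 42 degrees above level; grows as it is pushed down; 1.0 = fully closed, against its stop 15 degrees below level. Starts at 0 to 0.15 and stays where left. Light (1 to 2 N) until the cam bites at about 0.45; from there its friction and spring take 6 to 14 N pushed straight down 45 to 60 mm from the pivot (up to 18 N if the nut is too tight), so it must be pushed home to the stop.
- straight_lever_end (a point): Bystander, leave alone: outer end of the black cam lever, 110 mm from its pivot, on the other tool rest, which is built the same but has a straight bar 200 mm long and a black nut and lever. Its lever is open.
- straight_nut_end (a point): Bystander, leave alone: one end of the bar grip of the black adjuster nut of the straight tool rest, 25 mm from the nut's axis, half-way up the bar (67 mm above the underside of that base).

How it is judged:
On the way:
1. the orange nut is turned to its marks (within 17 degrees) while the orange lever is still open (value of joint curved_nut between -0.3 and 0.3 rad and value of joint curved_lever below 0.4 rad), for 0.2 s.
At the end, for the whole second after the job is handed in: The orange nut's white line lies along the white marks within 17 degrees (nut between -0.3 and 0.3 rad) and the orange lever is fully closed (above 0.9 rad, within 6 degrees of its stop) (value of joint curved_nut between -0.3 and 0.3 rad and value of joint curved_lever above 0.9 rad); the robot touches nothing.
It fails at once if the black lever of the straight tool rest is moved by more than 20 mm at its end (distance of straight_lever_end from where it was at the start of the episode above 0.02 m).
It fails at once if the black nut of the straight tool rest is turned by more than about 20 degrees (distance of straight_nut_end from where it was at the start of the episode above 0.009 m).
It also fails if it takes over 45 s, if anything falls off the work surface, if the arm or the gripper's body presses on something with over 40 N, if the wrist force passes 120 N, or if a joint passes its speed limit or range.

ROBOT

A 6-joint arm with a two-finger parallel gripper is mounted at the origin on the work surface. World frame = base frame: x ahead of the robot, y to its left, z up, the work surface at z = 0. Lengths are in m, angles in rad, forces in N, time in s.
With the tool pointing down it reaches from about 0.35 to 0.975 m from the base axis. Payload 4.9 kg.
Tool frame: the origin (TCP) lies on the front face of the gripper's body, between the roots of the fingers; the fingertips stand ctrl.tip_extent ahead of it and the grasp point (between the pads) lies 54 mm ahead of it (ctrl.tip_extent is the distance from the TCP to the fingertips, in m); z points along the fingers, y is the line along which they close (so a half turn about z gives the same grasp; the last joint's range is limited). The gripper opens to 85 mm and grips with 20 to 120 N. Pads are 22 mm wide; open, the fingers measure 114 mm over their backs; the gripper's body (76 mm by 85 mm) begins 54 mm behind the grasp point. The pads swing forward as they close: fully open they stand 13 mm farther back than shut.
Start: joints at [1.066, 0.053, 1.613, -0, 1.476, -0.119], TCP at [0.235, 0.579, 0.304] pointing down, gripper open.
Joint ranges: [-3.01, 3.01], [-1.01, 2.22], [0.06, 2.58], [-1.02, 4.17], [0.09, 2.62], [-3.14, 3.14]. Speed limits (rad/s): [2.57, 2.57, 3.14, 3.14, 3.14, 3.14].

INTERFACE

Orientations are given as a rotation vector (axis times angle).
In Python, from station import ctrl gives the robot as it stands.
- The arm moves only by the tool apply_moves, never from a script. Its argument "rows" is one flat list of numbers, 6 for each row, row after row: the shift along the tool's x, y, z normalised to -1 to 1, where 1 is 0.6 m, then the turn, a rotation vector about the tool's x, y, z normalised to -1 to 1, where 1 is 90 degrees. A call has 1 to 20 rows; each row is the pose to reach, as a shift and turn from the pose commanded when the call began, along the tool's axes at that moment; what a row does not reach only later rows make up. A row lasts 1/10 s, in which the tool goes at most 50 mm and 8.59 degrees, less where a joint would pass 70% of its speed; a pose out of reach is approached as far as the arm can. A call with a number of a shift or a turn outside -1 to 1 is refused whole. A call with a gripper value outside its range is refused whole. "grip" is the opening, from 0 (shut) to 1 (fully open), set as the call begins (left out, the last holds). The fingers move at their own pace and stop on an object; "grip_force" is the grip in N (left out, the last holds). Time passes only in rows, so rows that repeat a pose let the fingers close. It gives the time, the measured TCP pose, the force, the opening and the grip force at its end, in the units of the state.
- ctrl.get_obs(): the state, without advancing time (a new reading comes with each control period).
- ctrl.get_image(name): name is "scene" or "top"; returns (picture, depth): 420x560x3 uint8, blue, green, red; 420x560 float32, m along the optical axis (not along the pixel's ray), 0 where there is no reading.
- ctrl.camera_model(name): a dict with "mtx" (3x3 intrinsics, pixels), "R" (3x3) and "t" (3): a world point X has camera coordinates R X + t. Camera axes: x right, y down, z forward; pixel columns grow to the right and rows downward; lengths in m; the calibration is good to about 2 mm. A picture is of the moment at which its call begins. camera_model takes no time and is no camera call.
- ctrl.finish_job(): hands the job in; it is judged then, once.
The state is a dict: "t": time; "q": joint angles; "dq": joint speeds; "effort": joint torques, N m; "tool_pos": TCP position; "tool_rot": TCP orientation; "contact_force": force on the tool from outside, world axes, zero at the start; "wrist_torque": the same for the moment, N m; "opening": finger opening in m; "grip_force": force on a finger pad.
Only numpy, scipy, OpenCV 4.12 (cv2) and the standard library are available. Lean on these libraries where they do the work, as an engineer would, in place of code of your own. Each camera call takes 0.05 s, during which the arm holds its last target. There are 200 camera calls.

## Working session

There is one attempt and no reset: what is moved stays moved. The work goes in short steps, Python scripts to look and compute and a tool call to move; the robot and the scene stay as the last step left them, time stands still between calls to the robot, and variables do not carry over. Pictures are saved under pics/ and viewed, at most 10 in all, crops included, and the job is handed in when it is done.

Besides the shell and the picture viewer there is one more tool, called after "Request:" by a JSON object that holds its "op" and its "data". apply_moves: Moves the arm, as the interface text tells. Its arguments: {"type":"object","properties":{"rows":{"type":"array","items":{"type":"number"}},"grip":{"type":"number"},"grip_force":{"type":"number"}},"required":["rows"]}

```bash
mkdir -p pics; python3 - <<'E'
from station import ctrl
import cv2,numpy as np
for n in("scene","top"):
    im,d=ctrl.get_image(n); cv2.imwrite(f"pics/{n}0.png",im); np.save(f"{n}_d.npy",d)
    m=ctrl.camera_model(n); print(n,m)
print(ctrl.get_obs(),ctrl.tip_extent)
E
```

```text
scene {'mtx': array([[546.31769046,   0.        , 276.18651983],
       [  0.        , 546.31769046, 209.61542849],
       [  0.        ,   0.        ,   1.        ]]), 'R': array([[ 0.54933819,  0.83552   , -0.01157035],
       [ 0.65935485, -0.44193584, -0.60823013],
       [-0.5133018 ,  0.32649507, -0.7936764 ]]), 't': array([-0.28979685, -0.27332729,  1.61268493])}
top {'mtx': array([[398.27752706,   0.        , 277.296578  ],
       [  0.        , 398.27752706, 205.71644059],
       [  0.        ,   0.        ,   1.        ]]), 'R': array([[-0.01779414, -0.99977189, -0.01181259],
       [-0.99278307,  0.01906866, -0.11839832],
       [ 0.11859656,  0.00962054, -0.99289592]]), 't': array([-0.01563498,  0.57667035,  0.84416131])}
{'t': 0.1, 'q': array([ 1.06599800e+00,  5.33022659e-02,  1.61416372e+00, -3.80808286e-05,
        1.47598651e+00, -1.18999142e-01]), 'dq': array([ 0.00181152, -0.00035141, -0.00343321,  0.00123701, -0.00180528,
        0.00152798]), 'effort': array([ 1.44154579e-03, -3.94901240e+01, -3.71363997e+01, -4.99739156e-05,
        3.90214656e-03,  4.57886017e-06]), 'tool_pos': array([0.23498448, 0.5786799 , 0.30277455]), 'tool_rot': array([-6.02152271e-01, -3.08279909e+00,  2.79827710e-03]), 'contact_force': array([-0.2166123 ,  0.68212957,  0.51980459]), 'wrist_torque': array([-0.02525339, -0.01236525, -0.0230278 ]), 'grip_force': 0.0, 'opening': 0.08560825314185917} 0.0726
```

View pics/scene0.png

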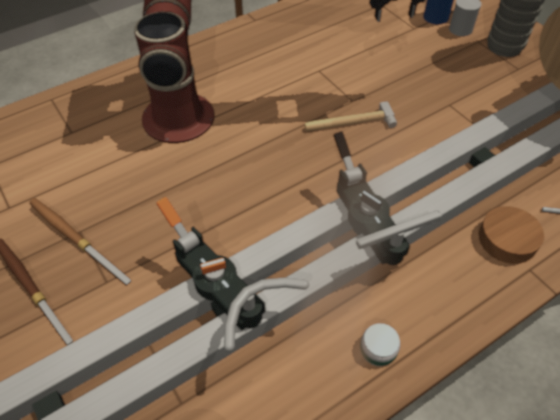

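View pics/top0.png

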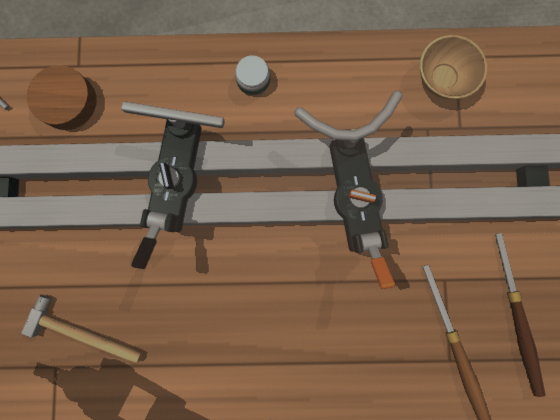

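The scene view shows the orange nut at about (212,265) and the orange lever at (170,212). In the top view they are at (361,197) and (383,272). The black rest is to the left in the top view and stays clear.

```bash
cat >h.py <<'E'
from station import ctrl
import cv2,numpy as np
def world(n,d,px):
    m=ctrl.camera_model(n); px=np.atleast_2d(px).astype(float)
    z=d[px[:,1].astype(int),px[:,0].astype(int)]
    c=np.c_[(px-m["mtx"][[0,1],2])/m["mtx"][0,0],np.ones(len(px))]*z[:,None]
    return (c-m["t"])@m["R"]
def proj(n,X):
    m=ctrl.camera_model(n); c=np.atleast_2d(X)@m["R"].T+m["t"]; return (c/c[:,2:])@m["mtx"].T[:,:2]
E
python3 - <<'E'
from h import *
C=[]
for n,(x0,y0,w,h) in dict(scene=(130,180,140,140),top=(310,130,100,170)).items():
    im=cv2.imread(f"pics/{n}0.png"); d=np.load(f"{n}_d.npy")
    k=4 if n=="scene" else 3.4
    C.append(cv2.resize(im[y0:y0+h,x0:x0+w],None,fx=560/h if n=="scene" else 560/h,fy=560/h,interpolation=cv2.INTER_CUBIC))
    hsv=cv2.cvtColor(im,cv2.COLOR_BGR2HSV)
    mask=cv2.inRange(hsv,(3,170,110),(15,255,255)); 
    N,l,s,c=cv2.connectedComponentsWithStats(mask)
    for i in range(1,N):
        if s[i,4]<25: continue
        if not(x0<c[i,0]<x0+w and y0<c[i,1]<y0+h): continue
        p=np.argwhere(l==i)[:,::-1]; W=world(n,d,p)
        _,_,V=np.linalg.svd(W-W.mean(0),full_matrices=False)
        print(n,s[i],c[i].round(1),"med",np.median(W,0).round(4),"min",W.min(0).round(3),"max",W.max(0).round(3),"dir",V[0].round(3))
cv2.imwrite("pics/crop0.png",np.hstack([cv2.resize(C[0],(460,560)) if 0 else C[0][:,:460],C[1][:,:329]]))
E
```

```text
scene [158 200  21  26 237] [168.1 212.1] med [ 0.4387 -0.2178  0.1748] min [ 0.416 -0.23   0.156] max [ 0.46  -0.205  0.196] dir [ 0.732  0.115 -0.671]
scene [203 263  21   7  36] [213.2 266.3] med [ 0.5876 -0.1955  0.1354] min [ 0.581 -0.405  0.13 ] max [ 1.167 -0.174  1.11 ] dir [ 0.502 -0.182  0.845]
top [372 258  23  30 405] [382.5 272.6] med [ 0.4337 -0.2147  0.1789] min [ 0.41  -0.231  0.157] max [ 0.472 -0.035  0.906] dir [-0.06   0.207  0.976]
```

View pics/crop0.png

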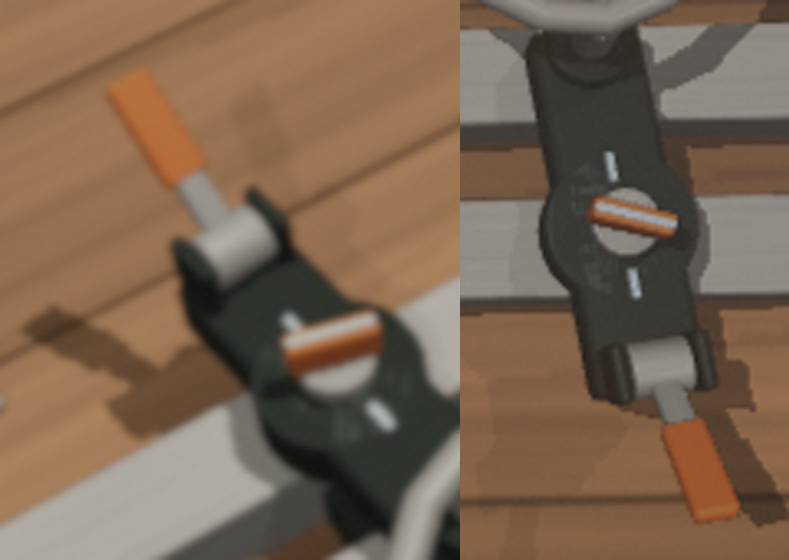

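The crop shows the nut's white line running roughly across the slab. The marks are at crop pixels (611,166) and (634,283) in the top view, and at (290,322) and (381,415) in the scene view.

```bash
python3 - <<'E'
from h import *
T=lambda u,v:(310+(u-460)/3.2941,130+v/3.2941)
S=lambda u,v:(130+u/4,180+v/4)
def ray(n,px):
    m=ctrl.camera_model(n); c=np.r_[(np.array(px)-m["mtx"][[0,1],2])/m["mtx"][0,0],1]
    return -m["R"].T@m["t"], m["R"].T@c
def tri(a,b):
    (o,d),(p,e)=ray("top",a),ray("scene",b)
    s=np.linalg.lstsq(np.c_[d,-e],p-o,rcond=None)[0]; A=o+d*s[0];B=p+e*s[1]
    return (A+B)/2,np.linalg.norm(A-B)
P={}
for k,a,b in [("barL",(592,204),(284,351)),("barR",(677,222),(378,318)),("mkfar",(611,166),(381,415)),("mknear",(634,283),(290,322)),("levend",(717,514),(130,81))]:
    P[k],e=tri(T(*a),S(*b)); print(k,P[k].round(4),round(e,4))
d=np.load("top_d.npy"); 
for k,a in [("bar",(634,213)),("mkf",(611,166)),("mkn",(634,283)),("slab",(610,320))]: print(k,world("top",d,T(*a)).round(4))
ang=lambda v:np.arctan2(v[1],v[0])
def onz(px,z,n="top"):
    o,dd=ray(n,px); return o+dd*(z-o[2])/dd[2]
for n,L in(("top",[T(592,204),T(677,222),T(611,166),T(634,283)]),("scene",[S(284,351),S(378,318),S(381,415),S(290,322)])):
    q=[onz(L[0],.14,n),onz(L[1],.14,n),onz(L[2],.1,n),onz(L[3],.1,n)]
    print(n,"bar c",((q[0]+q[1])/2).round(4),"marks c",((q[2]+q[3])/2).round(4),"base ang",ang(q[2]-q[3]),"bar ang",ang(q[0]-q[1]),np.linalg.norm(q[0]-q[1]),np.linalg.norm(q[2]-q[3]))
print(ctrl.get_obs()["q"])
from scipy.spatial.transform import Rotation as R
print(R.from_rotvec(ctrl.get_obs()["tool_rot"]).as_matrix().round(3))
E
```

```text
barL [ 0.5805 -0.1943  0.1218] 0.0482
barR [ 0.5864 -0.1927  0.1605] 0.0488
mkfar [ 0.6181 -0.1881  0.0996] 0.0018
mknear [ 0.5436 -0.1998  0.1035] 0.0014
levend [ 0.4126 -0.2183  0.1903] 0.0048
bar [[ 0.582  -0.1934  0.1405]]
mkf [[ 0.6176 -0.1889  0.0998]]
mkn [[ 0.5443 -0.2     0.1   ]]
slab [[ 0.5218 -0.1844  0.0992]]
top bar c [ 0.582  -0.1938  0.14  ] marks c [ 0.5809 -0.1944  0.1   ] base ang 0.1505111725297745 bar ang 1.3389066839405501 0.05080035576531416 0.07415096479457857
scene bar c [ 0.5845 -0.1936  0.14  ] marks c [ 0.5799 -0.1936  0.1   ] base ang 0.15659980640545829 bar ang -1.7585559033014662 0.05156973223444237 0.07863289742413887
[ 1.06599800e+00  5.33022659e-02  1.61416372e+00 -3.80808286e-05
  1.47598651e+00 -1.18999142e-01]
[[-0.926  0.376 -0.001]
 [ 0.376  0.926 -0.002]
 [ 0.    -0.002 -1.   ]]
```

Request:
{"op": "apply_moves", "data": {"rows": [-1,-0.976,-0.05,0,0,0.888,-1,-0.976,-0.05,0,0,0.888,-1,-0.976,-0.05,0,0,0.888,-1,-0.976,-0.05,0,0,0.888,-1,-0.976,-0.05,0,0,0.888,-1,-0.976,-0.05,0,0,0.888,-1,-0.976,-0.05,0,0,0.888,-1,-0.976,-0.05,0,0,0.888,-1,-0.976,-0.05,0,0,0.888,-1,-0.976,-0.05,0,0,0.888,-1,-0.976,-0.05,0,0,0.888,-1,-0.976,-0.05,0,0,0.888,-1,-0.976,-0.05,0,0,0.888,-1,-0.976,-0.05,0,0,0.888,-1,-0.976,-0.05,0,0,0.888,-1,-0.976,-0.05,0,0,0.888,-1,-0.976,-0.05,0,0,0.888,-1,-0.976,-0.05,0,0,0.888,-1,-0.976,-0.05,0,0,0.888,-1,-0.976,-0.05,0,0,0.888], "grip": 0.6}}

```text
t: 2.1
tool_pos: [0.5703, -0.1883, 0.3334]
tool_rot: [-2.44, -1.977, 0.0]
contact_force: [-0.6, -0.2, -0.4]
opening: 0.0512
grip_force: 0.0
```

```bash
cat >>h.py <<'E'
from scipy.spatial.transform import Rotation as Rot
def rel(target):
    o=ctrl.get_obs(); M=Rot.from_rotvec(o["tool_rot"]).as_matrix()
    print("rows",(M.T@(np.array(target)-o["tool_pos"])/0.6).round(4),"yang",np.arctan2(M[1,1],M[0,1]).round(3),"pos",o["tool_pos"].round(4),"F",o["contact_force"].round(1),"q",o["q"].round(2),"open",o["opening"].round(4))
E
python3 -c "
from h import *
rel([.5818,-.194,.190])"
```

```text
Traceback (most recent call last):
  File "h.py", line 13, in rel
    print("rows",(M.T@(np.array(target)-o["tool_pos"])/0.6).round(4),"yang",np.arctan2(M[1,1],M[0,1]).round(3),"pos",o["tool_pos"].round(4),"F",o["contact_force"].round(1),"q",o["q"].round(2),"open",o["opening"].round(4))
                                                                                                                                                                                                       ^^^^^^^^^^^^^^^^^^
AttributeError: 'float' object has no attribute 'round'
```

```bash
sed -i 's/o\["opening"\].round(4)/round(float(o["opening"]),4)/' h.py
python3 -c "
from h import *
rel([.5818,-.194,.190])"
```

```text
rows [-0.0055  0.0209  0.239 ] yang -0.209 pos [ 0.5703 -0.1883  0.3334] F [-0.6 -0.2 -0.4] q [-0.44 -0.02  1.64  0.    1.53 -0.23] open 0.0512
```

Request:
{"op": "apply_moves", "data": {"rows": [-0.0055,0.021,0.05,0,0,0,-0.0055,0.021,0.12,0,0,0,-0.0055,0.021,0.18,0,0,0,-0.0055,0.021,0.22,0,0,0,-0.0055,0.021,0.239,0,0,0,-0.0055,0.021,0.239,0,0,0,-0.0055,0.021,0.239,0,0,0]}}

```text
t: 2.8
tool_pos: [0.583, -0.1948, 0.1922]
tool_rot: [2.439, 1.976, 0.002]
contact_force: [0.4, 0.1, -0.4]
opening: 0.0511
grip_force: 0.0
```

Request:
{"op": "apply_moves", "data": {"rows": [0,0,0,0,0,0,0,0,0,0,0,0,0,0,0,0,0,0,0,0,0,0,0,0,0,0,0,0,0,0,0,0,0,0,0,0,0,0,0,0,0,0,0,0,0,0,0,0], "grip": 0, "grip_force": 50}}

```text
t: 3.6
tool_pos: [0.5813, -0.1953, 0.1925]
tool_rot: [-2.44, -1.976, 0.005]
contact_force: [-9.4, 1.9, 9.2]
opening: 0.0126
grip_force: 50.7
```

```bash
python3 -c "
from h import *
rel([.5818,-.194,.190])
im,d=ctrl.get_image('scene');cv2.imwrite('pics/s1.png',cv2.resize(im[150:330,100:340],None,fx=3,fy=3))"
```

```text
rows [0.0023 0.0004 0.0042] yang -0.209 pos [ 0.5813 -0.1953  0.1925] F [-9.4  1.9  9.2] q [-0.44  0.12  1.73 -0.    1.29 -0.23] open 0.0126
```

View pics/s1.png

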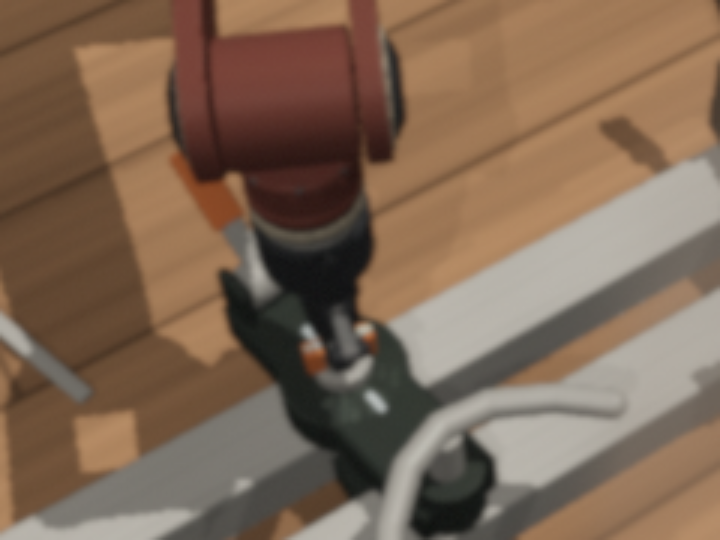

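The nut bar is gripped between the fingers (crop, about (340,350)) and the lever is still open. Next I turn the nut 69° clockwise.

Request:
{"op": "apply_moves", "data": {"rows": [0,-0.002,-0.003,0,0,0,0,-0.002,-0.003,0,0,0.08,0,-0.002,-0.003,0,0,0.16,0,-0.002,-0.003,0,0,0.24,0,-0.002,-0.003,0,0,0.32,0,-0.002,-0.003,0,0,0.4,0,-0.002,-0.003,0,0,0.48,0,-0.002,-0.003,0,0,0.56,0,-0.002,-0.003,0,0,0.64,0,-0.002,-0.003,0,0,0.71,0,-0.002,-0.003,0,0,0.775,0,-0.002,-0.003,0,0,0.775,0,-0.002,-0.003,0,0,0.775]}}

```text
t: 4.95
tool_pos: [0.5799, -0.194, 0.1926]
tool_rot: [-3.13, -0.224, 0.007]
contact_force: [-8.1, 4.1, 5.2]
opening: 0.0132
grip_force: 50.6
```

Request:
{"op": "apply_moves", "data": {"rows": [0,0,0,0,0,0,0,0,0,0,0,0,0,0,0,0,0,0,0,0,0,0,0,0], "grip": 0.6}}

```text
t: 5.35
tool_pos: [0.5815, -0.1951, 0.1926]
tool_rot: [3.133, 0.225, 0.001]
contact_force: [0.5, 0.5, -0.7]
opening: 0.051
grip_force: 0.0
```

Request:
{"op": "apply_moves", "data": {"rows": [0,0,-0.06,0,0,0,0,0,-0.12,0,0,0,0,0,-0.18,0,0,0,0,0,-0.2,0,0,0,0,0,-0.2,0,0,0]}}

```text
t: 5.85
tool_pos: [0.5821, -0.1953, 0.3153]
tool_rot: [3.131, 0.225, 0.008]
contact_force: [-0.3, -0.1, 0.3]
opening: 0.0511
grip_force: 0.0
```

```bash
python3 -c "
from h import *
rel([.4333,-.217,.30])
im,d=ctrl.get_image('scene');im2,d2=ctrl.get_image('top')
a=cv2.resize(im[170:320,130:270],None,fx=3.5,fy=3.5,interpolation=2);b=cv2.resize(im2[130:300,310:400],None,fx=3.1,fy=3.1,interpolation=2)
c=np.zeros((527,490+279,3),np.uint8);c[:525,:490]=a;c[:,490:]=b[:527];cv2.imwrite('pics/s2.png',c)"
```

```text
rows [-2.508e-01  2.000e-04  2.440e-02] yang -1.427 pos [ 0.5821 -0.1953  0.3153] F [-0.3 -0.1  0.3] q [-0.44  0.02  1.63  0.    1.49  0.98] open 0.0511
```

View pics/s2.png

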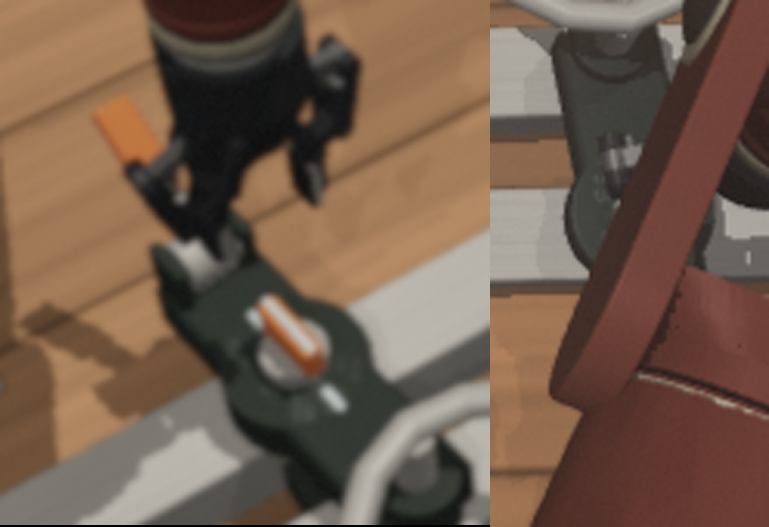

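The white line now lies along the marks: line (268,300)–(320,352) against marks (252,318)–(335,400), both at about 45° in the image. The lever is still open. Next I move above the lever with the fingers shut.

Request:
{"op": "apply_moves", "data": {"rows": [-0.08,0,0,0,0,0,-0.16,0,0,0,0,0,-0.24,0,0,0,0,0,-0.251,0,0,0,0,0,-0.251,0,0.02,0,0,0,-0.251,0,0.05,0,0,0,-0.251,0,0.08,0,0,0,-0.251,0,0.1,0,0,0,-0.251,0,0.12,0,0,0,-0.251,0,0.14,0,0,0,-0.251,0,0.16,0,0,0,-0.251,0,0.17,0,0,0,-0.251,0,0.17,0,0,0], "grip": 0, "grip_force": 30}}

```text
t: 7.25
tool_pos: [0.432, -0.2164, 0.2096]
tool_rot: [-3.133, -0.225, 0.001]
contact_force: [-0.7, -1.2, 0.2]
opening: -0.0002
grip_force: 0.0
```

Request:
{"op": "apply_moves", "data": {"rows": [0,0,0.01,0,0,0,0,0,0.02,0,0,0,0,0,0.03,0,0,0,0,0,0.04,0,0,0,0,0,0.045,0,0,0,0,0,0.045,0,0,0]}}

```text
t: 7.85
tool_pos: [0.432, -0.2169, 0.1843]
tool_rot: [3.132, 0.225, -0.001]
contact_force: [-4.7, 0.3, 6.3]
opening: -0.0
grip_force: 3.5
```

Request:
{"op": "apply_moves", "data": {"rows": [0,0,0.004,0,0,0,0,0,0.008,0,0,0,0,0,0.008,0,0,0]}}

```text
t: 8.15
tool_pos: [0.4324, -0.2172, 0.1836]
tool_rot: [3.133, 0.226, -0.003]
contact_force: [-16.0, 6.6, 28.5]
opening: 0.0001
grip_force: 15.5
```

Force rose from 6 to 28 N with only 0.7 mm of travel, so the lever is on its stop. Now I retreat and check.

Request:
{"op": "apply_moves", "data": {"rows": [0,0,-0.03,0,0,0,0,0,-0.1,0,0,0,0,0,-0.18,0,0,0,0,0,-0.25,0,0,0,-0.02,0.08,-0.28,0,0,0,-0.02,0.16,-0.28,0,0,0,-0.02,0.24,-0.28,0,0,0,-0.02,0.32,-0.28,0,0,0,-0.02,0.32,-0.28,0,0,0,-0.02,0.32,-0.28,0,0,0]}}

```text
t: 9.15
tool_pos: [0.4477, -0.4089, 0.3452]
tool_rot: [-3.132, -0.223, 0.001]
contact_force: [-0.5, 0.9, 0.0]
opening: 0.0
grip_force: 0.0
```

```bash
python3 - <<'E'
from h import *
rel([.4333,-.217,.30])
im,d=ctrl.get_image('scene');im2,d2=ctrl.get_image('top')
for n,i,dd in(("scene",im,d),("top",im2,d2)):
    m=cv2.inRange(cv2.cvtColor(i,cv2.COLOR_BGR2HSV),(3,170,80),(15,255,255)); p=np.argwhere(m)[:,::-1]; W=world(n,dd,p)
    s=(abs(W[:,0]-.43)<.06)&(abs(W[:,1]+.217)<.03)&(W[:,2]<.25)&(W[:,2]>.05); W=W[s]
    if len(W): print(n,len(W),W.min(0).round(3),W.max(0).round(3)); f=np.polyfit(W[:,0],W[:,2],1); print("tilt deg",np.degrees(np.arctan(f[0]*np.cos(.153))))
a=cv2.resize(im[170:320,130:270],None,fx=3.5,fy=3.5,interpolation=2);b=cv2.resize(im2[130:300,310:400],None,fx=3.1,fy=3.1,interpolation=2)
c=np.zeros((527,490+279,3),np.uint8);c[:525,:490]=a;c[:,490:]=b[:527];cv2.imwrite('pics/s3.png',c)
E
```

```text
rows [ 0.0217 -0.3199  0.076 ] yang -1.429 pos [ 0.4477 -0.4089  0.3452] F [-0.5  0.9  0. ] q [-0.86 -0.01  1.61  0.    1.55  0.57] open 0.0
scene 43 [ 0.395 -0.233  0.095] [ 0.446 -0.216  0.113]
tilt deg 15.516449156972882
top 86 [ 0.388 -0.234  0.094] [ 0.448 -0.202  0.114]
tilt deg 15.45021819039394
```

View pics/s3.png

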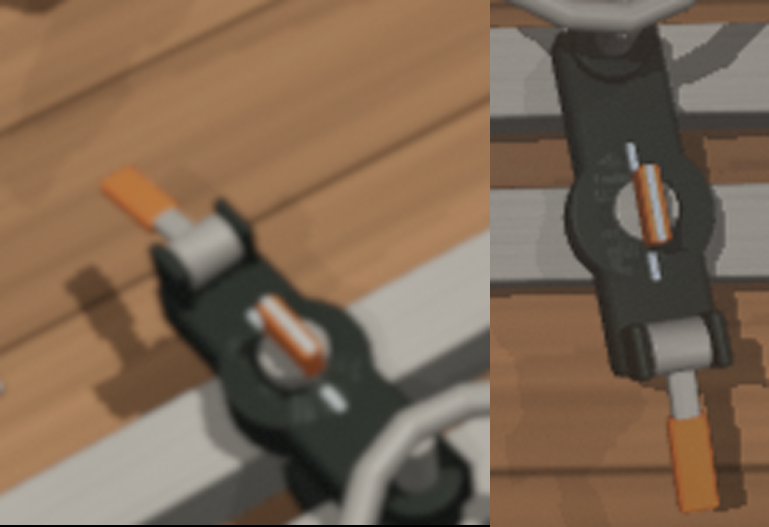

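The lever measures 15.5° below level in both views, so it is fully closed. The nut line, in the top crop (650,165)–(655,240), lies along the marks at (631,155) and (654,265), and the robot is clear.

```bash
python3 -c "
from station import ctrl
print(ctrl.finish_job())"
```

```text
the job is handed in; nothing more can be done
None
```

The orange nut is turned to its marks, the orange lever is fully closed against its stop, the straight rest was left alone, and the job is handed in (no score was returned).

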